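# Open the canister cover of a portable gas stove and push the canister home

## Robot

A 6-joint arm with a two-finger parallel gripper is mounted at the origin on the work surface. World frame = base frame: x ahead of the robot, y to its left, z up, the work surface at z = 0. Lengths are in m, angles in rad, forces in N, time in s.
With the tool pointing down it reaches from about 0.3 to 0.775 m from the base axis. Payload 14.6 kg.
Tool frame: the origin (TCP) lies on the centre line of the jaws, within the pads' length; the fingertips stand 14 mm ahead of it and the grasp point (between the pads) lies 5 mm behind it; x points along the fingers, y is the direction in which the jaws open and shut, and the axes are right-handed (so a half turn about x gives the same grasp; the last joint's range is limited). The gripper opens to 94 mm and grips with 3 to 60 N. Pads are 16 mm wide; open, the fingers measure 119 mm over their backs; the gripper's body (75 mm by 177 mm) begins 78 mm behind the grasp point.
Start: joints at [1.057, 0.3, 1.521, -0, 1.321, -0.067], TCP at [0.238, 0.496, 0.219] pointing down, gripper open.
Joint ranges: [-3.03, 3.03], [-0.79, 2.21], [0.23, 2.52], [-1.04, 4.18], [0, 3.07], [-2.55, 2.55]. Speed limits (rad/s): [2.22, 2.22, 2.57, 3.14, 3.14, 3.14].

## Interface

Orientations are given as [roll, pitch, yaw] about the fixed x, y, z axes, in that order (R = Rz(yaw) Ry(pitch) Rx(roll)).
In Python, from station import * gives the robot as it stands. The module is installed in compiled form; this text tells all that it offers.
- The arm moves only by the shell command python3 -m handwheel 'ROWS' [FORCE]. ROWS is JSON, a list of rows, each a list of 3 entries, a list of its own where there are three numbers: the shift along the tool's x, y, z in mm, then the turn about the tool's x in rad, then the gripper command: -1 is fully open, 1 is shut, values between are in proportion. In form: [[[dx, dy, dz], spin, gripper], ...]. A call has exactly 5 rows; each row is the pose to reach, as a shift and turn from the pose measured when the call began, along the tool's axes at that moment; what a row does not reach only later rows make up. A row lasts 1/10 s, in which the tool goes at most 50 mm and 8.59 degrees, less where a joint would pass 70% of its speed; a pose out of reach is approached as far as the arm can. A call with a gripper value outside its range is refused whole. The fingers move at their own pace and stop on an object; FORCE is the grip in N (left out, the last holds). Time passes only in rows, so rows that repeat a pose let the fingers close, or fill a call up. It gives the time, the measured TCP pose, the force and the opening at its end, in the units of the state.
- get_obs(): the state, without advancing time (a new reading comes with each control period).
- camera(name): name is "scene" or "top" or "wrist"; returns (picture, depth): 480x640x3 uint8, blue, green, red; 480x640 float32, m along the optical axis (not along the pixel's ray), 0 where there is no reading.
- camera_info(name): a dict with "fx", "fy", "cx", "cy" (pixels), "extrinsics" (4x4, takes a point from camera to world coordinates). Camera axes: x right, y down, z forward; pixel columns grow to the right and rows downward; lengths in m; the calibration is good to about 2 mm. The wrist camera is an equidistant fisheye: a pixel r from the principal point sees the ray r / f radians off the axis. A picture is of the moment at which its call begins: read the wrist's pose just before it. camera_info takes no time and is no camera call; for the wrist camera it gives the pose at the moment of the call.
- hand_in(): hands the job in, once; it reports no verdict.
The state is a dict: "time_s": time; "qpos": joint angles; "joint_vel": joint speeds; "tau": joint torques, N m; "ee_pos": TCP position; "eef_rot": TCP orientation; "force": force on the tool from outside, world axes, zero at the start; "moment": the same for the moment, N m; "grip_width": finger opening in m.
Only numpy, scipy, OpenCV 4.12 (cv2) and the standard library are available. Lean on these libraries where they do the work, as an engineer would, in place of code of your own. Each camera call takes 0.05 s, during which the arm holds its last target. There are 200 camera calls.

## Task

The cover over the canister bay of the portable gas stove is shut, and the canister inside lies drawn back from the gas inlet. Using only gentle pushes of the fingertips, gripping and lifting nothing, flip the cover up by its thumb tab and over past its balance point so that it stays open by its own weight, then push the canister by its base along its cradle until its collar is fully home against the inlet. Leave the cover standing open for the leak check, the canister lying in its cradle, and the other things on the bench where they are.

Things in the scene. Friction and masses are not known exactly. Their poses are not given: they have to be found in the camera images.
- stove: portable gas stove, fixed to the bench, 340 (x) x 300 (y) x 93 mm high when shut. Origin: centre of its underside, on the bench. z up; +y is its front, turned to the robot within 0.2 rad, with the black tap knob (reaching y 177); the canister bay lies along its -x side, the robot's right; -y is its back. The burner side (x -50 to 170) has its tray at z 78 and pan supports up to z 108
- bay (a point): middle of the bay's floor, 12 mm above the bench, under the canister's axis (38 mm higher); axes as the stove. The bay is open at the top once the cover is up: inside it spans x -57 to +54 mm, y -147 to +147 from here; its outer (-x) wall is 74 high over the bench, its end walls and hinge wall 88
- cover (a joint): hinge of the bay's thin steel cover (180 g, 300 mm long): 0 shut, grows as it opens up and over towards the burner, stop at 1.95 rad (112 degrees). Nothing holds it but its weight: below about 1.6 rad it falls shut, beyond it falls open onto the stop and stays
- cover_hinge (a point): middle of the cover's hinge line, which runs along the stove's y; in the stove frame at x -50, z 90 mm. Its axes turn with the cover and are the stove's when shut
- cover_tab (a point): middle of the lower outer edge of the cover's thumb tab; in the hinge point's frame at x -143, z -14 mm (76 above the bench when shut). The tab, a flat strip 3 thick and 90 wide at the middle of the cover's free edge, stands out 23 beyond the bay's outer wall, with free space below down to the bench, so a fingertip slanted forward can go under it
- canister: loose white gas canister lying in the bay's V cradle, 67 mm diameter, 188 long, 0.15 to 0.35 kg; it slides along the cradle against friction only (1 to 4 N). Origin: on its axis at mid length; its y axis is the axis and points to the collar end, at the stove's +y. It can roll about this axis
- canister_base (a point): centre of the canister's flat base (its -y end), 67 mm across; at the start there are 39 to 52 mm free between it and the bay's back end wall for a fingertip
- canister_collar (a point): centre of the face of the canister's collar (34 mm diameter, its +y end); at the start 16 to 29 mm short of the inlet
- inlet (a point): centre of the gas inlet's face on the regulator at the bay's +y end, a fixed brass disc of 40 mm diameter; the collar's face stops flat against it, at this point
- spare_canister: another such canister standing upright on the bench, 67 diameter x 188 mm; origin under its base. To be left alone
- spray: clear leak-test bottle, 60 diameter x 170 mm, upright; origin under its base. To be left alone
- carton: cardboard carton 90 x 70 x 55 mm; origin under its centre. To be left alone
- coil: aluminium ring-shaped coil, 96 diameter x 45 mm; origin under its centre. To be left alone
- gas_valve: brass ball valve with a steel lever, 65 x 26 x 36 mm high, on the bench near the bay; origin under its centre. To be left alone
- igniter: black igniter block 50 x 34 x 30 mm high, on the bench near the bay; origin under its centre. To be left alone
- burner_ring: brass burner ring, 48 diameter x 16 mm, lying on the stove's tray; origin under its centre. To be left alone
- wrench: steel wrench 170 mm long lying on the bench; origin under its middle. To be left alone

How it is judged:
By the outcome, as a careful person would: the job done as asked, in the order asked, and still so for the second after the job is handed in, with the robot touching nothing.
It also fails if it takes over 51 s, if anything falls off the work surface, if the arm or the gripper's body presses on something with over 40 N, if the wrist force passes 120 N, or if a joint passes its speed limit or range.

## Working session

There is one attempt and no reset: what is moved stays moved. The work goes in short steps, Python scripts to look and compute and a shell command to move; the robot and the scene stay as the last step left them, time stands still between calls to the robot, and variables do not carry over. Pictures are saved under pics/ and viewed, about 8 in all and at most 12, crops included, and the job is handed in when it is done.

```bash
mkdir -p pics; python3 - <<'E'
from station import *
import cv2,numpy as np
o=get_obs();print({k:np.round(v,3) for k,v in o.items()})
for n in("scene","top"):
    p,d=camera(n);cv2.imwrite(f"pics/{n}0.png",p);np.save(f"pics/{n}0.npy",d)
    i=camera_info(n);print(n,[round(i[k],1) for k in("fx","fy","cx","cy")],np.round(i["extrinsics"],3).tolist())
E
```

```text
{'time_s': np.float64(0.0), 'qpos': array([ 1.057,  0.3  ,  1.522, -0.   ,  1.321, -0.067]), 'joint_vel': array([-0.   , -0.001,  0.001, -0.001, -0.001,  0.001]), 'tau': array([ 2.0000e-03, -5.3179e+01, -3.5275e+01,  7.1000e-02,  2.4000e-02,
       -0.0000e+00]), 'ee_pos': array([0.238, 0.496, 0.219]), 'eef_rot': array([-1.625,  1.57 , -2.072]), 'force': array([ 0.477,  0.244, -0.334]), 'moment': array([-0.012, -0.011,  0.023]), 'grip_width': np.float64(0.094)}
scene [444.1, 444.1, 313.6, 243.5] [[-0.652, 0.662, -0.369, 0.968], [0.758, 0.565, -0.325, 0.42], [-0.006, -0.491, -0.871, 1.118], [0.0, 0.0, 0.0, 1.0]]
top [523.1, 523.1, 324.7, 246.7] [[-0.014, -0.992, 0.126, 0.369], [-1.0, 0.016, 0.015, 0.009], [-0.017, -0.126, -0.992, 1.164], [0.0, 0.0, 0.0, 1.0]]
```

View pics/top0.png

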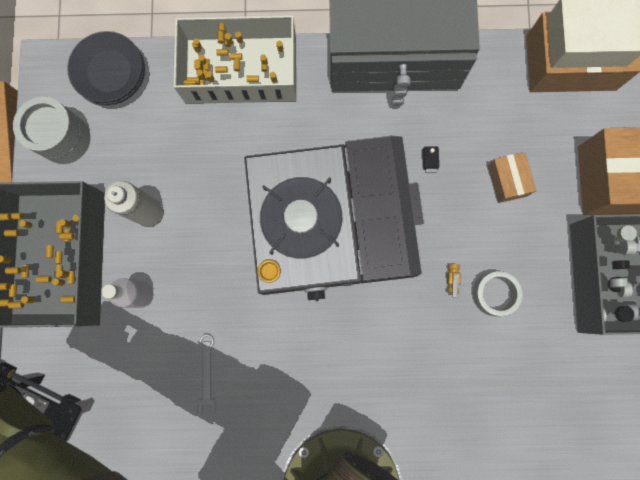

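View pics/scene0.png

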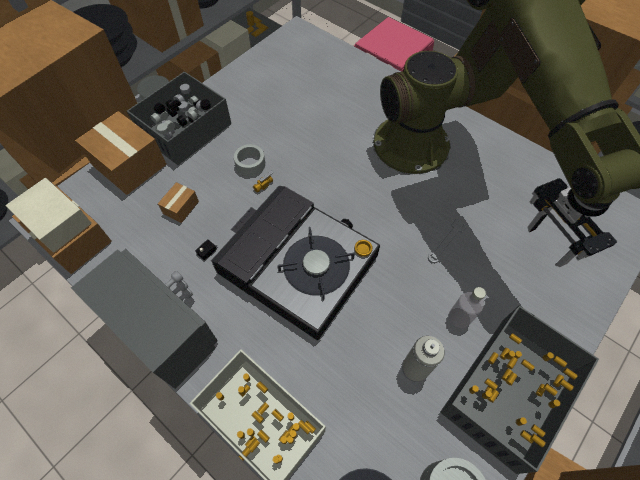

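The top view shows the stove at about (245-420, 136-293), with the cover on the right. The tab is at (417,204), the igniter at (431,158), the valve at (454,279) and the coil at (499,292). Next I'll measure the stove pose from depth.

```bash
cat > h.py <<'E'
from station import *
import cv2,numpy as np
from scipy.spatial.transform import Rotation as Ro
def cloud(n,d):
    i=camera_info(n);v,u=np.mgrid[:480,:640]
    P=np.stack([(u-i["cx"])/i["fx"]*d,(v-i["cy"])/i["fy"]*d,d],-1)
    E=i["extrinsics"];return P@E[:3,:3].T+E[:3,3]
def tool():
    o=get_obs();return o["ee_pos"],Ro.from_euler("xyz",o["eef_rot"]).as_matrix(),o
E
python3 - <<'E'
from h import *
d=np.load("pics/top0.npy");W=cloud("top",d)
m=np.zeros((480,640),np.uint8);r=(slice(125,300),slice(335,430))
m[r]=((W[r][...,2]>.084)&(W[r][...,2]<.1))
n,l,s,c=cv2.connectedComponentsWithStats(m);k=1+s[1:,4].argmax();P=W[l==k]
print(s[k],P[:,2].mean())
(cx,cy),(w,h),a=cv2.minAreaRect(P[:,:2].astype(np.float32));print(cx,cy,w,h,a)
for u,v in[(417,204),(417,190),(417,218),(421,204),(431,158),(454,279),(499,278)]:print(u,v,W[v,u].round(4))
t=(W[...,2]>.05)&(W[...,2]<.085);t[:,:412]=0;t[:,430:]=0;t[:180]=0;t[225:]=0
Q=W[t];print("tab",Q.min(0),Q.max(0),len(Q))
p,R,o=tool();print(R.round(3))
np.savetxt
E
```

```text
[ 344  135   74  146 7609] 0.09219214633409521
0.5890803933143616 -0.09181877970695496 0.300300657749176 0.12028332054615021 5.920029163360596
417 204 [ 0.5939 -0.1698  0.0816]
417 190 [ 0.6258 -0.1721  0.074 ]
417 218 [ 0.5649 -0.1694  0.0771]
421 204 [ 6.108e-01 -1.923e-01 -3.000e-04]
431 158 [ 0.7107 -0.2146  0.0222]
454 279 [ 0.4379 -0.2502  0.038 ]
499 278 [ 0.4409 -0.3579  0.0011]
tab [ 0.55129251 -0.1818566   0.06945304] [ 0.64198597 -0.15763025  0.08447207] 376
[[-0.001  0.432  0.902]
 [-0.001  0.902 -0.432]
 [-1.    -0.001 -0.   ]]
```

```bash
cat >> h.py <<'E'
a=np.radians(95.92);X=np.array([np.cos(a),np.sin(a),0]);Y=np.array([-np.sin(a),np.cos(a),0]);C=np.array([.5891,-.0918,0])+.11*X
def need(x,y,z):  # target TCP in stove frame, mm -> tool shift
    p,R,o=tool();t=C+(x*X+y*Y)/1e3+[0,0,z/1e3]
    s=(p-C)*1e3;print("t",round(o["time_s"],2),"stove mm",[round(float(v),1) for v in(s@X,s@Y,p[2]*1e3)],"shift",((t-p)@R*1e3).round(1),
     "spin",round(float(np.arctan2(-Y@R[:,2],-Y@R[:,1])),3),"F stove",[round(float(o["force"]@v),1) for v in(X,Y,[0,0,1])],"axis",R[:,0].round(3),"q",o["qpos"].round(2),"w",round(float(o["grip_width"]),3))
E
python3 -m handwheel '[[[-50,0,0],0,1],[[-60,-29,38],0.1,1],[[-60,-58,76],0.2,1],[[-60,-87,114],0.3,1],[[-60,-116,152],0.4,1]]' 10; python3 -c "
from h import *
need(-226,0,270)"
```

```text
time_s: 0.6
ee_pos: [0.3248, 0.3238, 0.2789]
eef_rot: [-1.265, 1.57, -2.116]
force: [1.0, 0.6, 0.7]
grip_width: 0.0574
t 0.6 stove mm [330.7, 220.0, 278.9] shift [   9.3 -142.7  581.3] spin 0.617 F stove [0.5, -1.0, 0.7] axis [-0.001 -0.001 -1.   ] q [ 0.7   0.05  1.67 -0.    1.42 -0.02] w 0.057
```

```bash

python3 -m handwheel '[[[9,-12,48],0.1,1],[[9,-24,96],0.2,1],[[9,-36,144],0.3,1],[[9,-48,192],0.4,1],[[9,-60,240],0.5,1]]'; python3 -c "
from h import *
need(-226,0,270)"
```

```text
time_s: 1.1
ee_pos: [0.4384, 0.1018, 0.2701]
eef_rot: [-0.742, 1.57, -2.097]
force: [1.1, 0.2, -0.8]
grip_width: 0.0178
t 1.1 stove mm [98.1, 129.9, 270.1] shift [3.000e-01 9.250e+01 3.367e+02] spin 0.113 F stove [0.1, -1.1, -0.8] axis [-0.001 -0.001 -1.   ] q [ 0.15  0.04  1.71 -0.    1.4  -0.07] w 0.018
```

```bash

python3 -m handwheel '[[[0,13,48],0.05,1],[[0,26,96],0.113,1],[[0,39,144],0.113,1],[[0,52,192],0.113,1],[[0,65,240],0.113,1]]'; 
python3 -c "
from h import *
need(-226,0,270)"
```

```text
time_s: 1.6
ee_pos: [0.5536, -0.1201, 0.27]
eef_rot: [-0.913, 1.57, -2.381]
force: [0.9, 0.5, 0.9]
grip_width: 0.0005
t 1.6 stove mm [-134.5, 38.2, 270.0] shift [-0.  38.3 91.5] spin -0.0 F stove [0.4, -1.0, 0.9] axis [-0.001 -0.001 -1.   ] q [-0.28  0.3   1.4  -0.    1.44 -0.38] w 0.001
```

```bash

python3 -m handwheel '[[[0,19,46],0,1],[[0,38,91],0,1],[[48,38,91],0,1],[[96,38,91],0,1],[[96,38,91],0,1]]'; 
python3 - <<'E'
from h import *
need(-226,0,76)
p,d=camera("wrist");cv2.imwrite("pics/w1.png",p)
p,d=camera("top");cv2.imwrite("pics/t1.png",cv2.resize(p[110:310,320:520],(800,800))[:600])
E
```

```text
time_s: 2.1
ee_pos: [0.5981, -0.2061, 0.1671]
eef_rot: [-1.971, 1.559, 2.843]
force: [-0.9, -0.1, 0.4]
grip_width: 0.0005
t 2.1 stove mm [-224.6, 2.9, 167.1] shift [91.   3.9  1.8] spin -0.001 F stove [-0.0, 0.9, 0.4] axis [-0.012  0.004 -1.   ] q [-0.39  0.53  1.32 -0.    1.3  -0.49] w 0.0
```

View pics/w1.png

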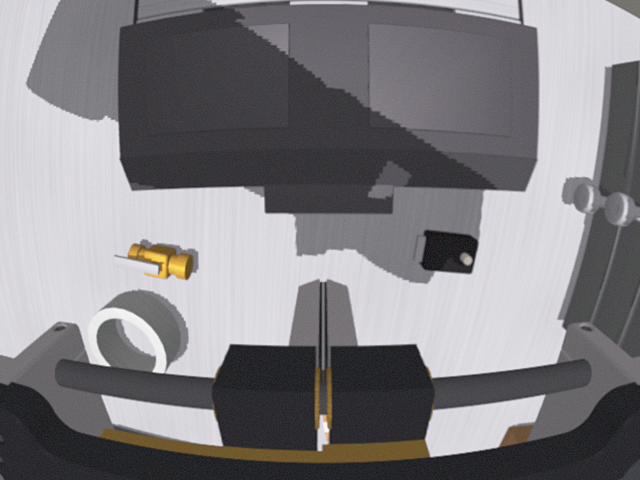

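The wrist view shows the tab at columns 265-393, lower edge at row 212. The closed fingertips point at column 323, so they line up with its middle. The igniter and valve are clear. Now down and in.

```bash

python3 -m handwheel '[[[45,3,2],0,1],[[90,3,2],0,1],[[90,3,2],0,1],[[90,3,10],0,1],[[90,3,10],0,1]]'; 
python3 -c "
from h import *
need(-204,0,76)"
```

```text
time_s: 2.7
ee_pos: [0.6064, -0.218, 0.0893]
eef_rot: [0.803, 1.566, -0.665]
force: [-0.0, 0.2, 0.3]
grip_width: 0.0006
t 2.7 stove mm [-237.3, -4.2, 89.3] shift [ 13.1  -4.3 -33.3] spin -0.001 F stove [0.2, -0.0, 0.3] axis [ 0.004 -0.003 -1.   ] q [-0.4   0.63  1.36 -0.    1.15 -0.5 ] w 0.001
```

```bash

python3 -m handwheel '[[[13,-4,-10],0,1],[[13,-4,-20],0,1],[[13,-4,-28],0,1],[[13,-4,-28],0,1],[[13,-4,-28],0,1]]'; 
python3 -c "
from h import *
need(-201,0,76)"; python3 -m handwheel '[[[0,0,-2],0,1],[[0,0,-4],0,1],[[0,0,-6],0,1],[[0,0,-8],0,1],[[0,0,-8],0,1]]'; 
python3 -c "
from h import *
need(-201,0,76)"
```

```text
time_s: 3.2
ee_pos: [0.6, -0.1905, 0.0771]
eef_rot: [0.848, 1.565, -0.619]
force: [-0.5, -0.0, 0.2]
grip_width: 0.0008
t 3.2 stove mm [-209.3, -0.7, 77.1] shift [ 1.  -0.7 -8.3] spin 0.0 F stove [0.0, 0.5, 0.2] axis [ 0.005 -0.003 -1.   ] q [-0.36  0.61  1.42 -0.    1.11 -0.47] w 0.001
time_s: 3.7
ee_pos: [0.5997, -0.1859, 0.0776]
eef_rot: [0.584, 1.559, -0.885]
force: [2.1, -23.5, -2.8]
grip_width: 0.0003
t 3.7 stove mm [-204.7, -0.8, 77.6] shift [ 1.6 -0.8 -3.8] spin -0.001 F stove [-23.6, 0.4, -2.8] axis [ 0.007 -0.009 -1.   ] q [-0.36  0.61  1.43 -0.01  1.1  -0.46] w 0.0
```

```bash

python3 -m handwheel '[[[-4,0,-3],0,1],[[-8,0,-3],0,1],[[-13,0,-3],0,1],[[-18,0,-4],0,1],[[-24,0,-4],0,1]]'; 
python3 - <<'E'
from h import *
need(-201,0,76)
p,d=camera("scene");cv2.imwrite("pics/s1.png",cv2.resize(p[160:310,180:380],(800,600)))
E
```

```text
time_s: 4.2
ee_pos: [0.5996, -0.1859, 0.1029]
eef_rot: [0.499, 1.552, -0.971]
force: [2.5, -22.8, 1.3]
grip_width: 0.0005
t 4.2 stove mm [-204.6, -0.8, 102.9] shift [26.8 -1.  -4.1] spin -0.003 F stove [-23.0, -0.1, 1.3] axis [ 0.011 -0.016 -1.   ] q [-0.35  0.57  1.41 -0.01  1.14 -0.45] w 0.001
```

View pics/s1.png

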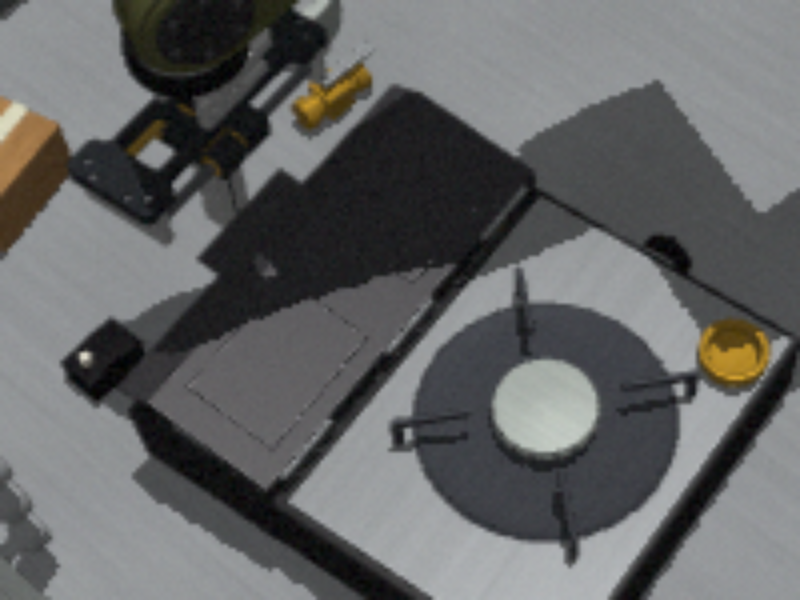

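```bash
cat >> h.py <<'E'
def angle():
    p,d=camera("top");W=cloud("top",d)-C;W=np.stack([W@X,W@Y,W[...,2]],-1).reshape(-1,3)*1e3
    for lo,hi in[(-250,-175),(-165,-140),(-120,-90),(-50,-20),(-20,30)]:
        q=W[(W[:,0]>lo)&(W[:,0]<hi)&(abs(W[:,1])>20)&(abs(W[:,1])<40)&(W[:,2]>60)&(W[:,2]<300)]
        if len(q):print((lo,hi),len(q),np.percentile(q,50,0).round(1),"zmax",q[:,2].max().round(1))
E
python3 - <<'E'
from h import *
angle();need(-201,0,76)
E
```

```text
(-250, -175) 2 [-227.5   30.4  282.2] zmax 286.1
(-165, -140) 117 [-151.9  -29.8  108.4] zmax 114.2
(-120, -90) 284 [-104.7  -20.1  102.8] zmax 113.0
(-50, -20) 259 [-35.2  20.5  76.3] zmax 90.5
(-20, 30) 444 [  5.  -20.5  77.9] zmax 109.7
t 4.3 stove mm [-204.5, -0.8, 103.5] shift [27.4 -1.1 -4. ] spin -0.003 F stove [-24.4, 0.7, 1.5] axis [ 0.011 -0.016 -1.   ] q [-0.35  0.57  1.41 -0.01  1.14 -0.45] w 0.0
```

```bash

python3 -m handwheel '[[[-8,0,-5],0,1],[[-18,0,-6],0,1],[[-28,0,-8],0,1],[[-38,0,-12],0,1],[[-46,0,-15],0,1]]'; 
python3 - <<'E'
from h import *
angle();need(-201,0,76)
E
```

```text
time_s: 4.8
ee_pos: [0.5983, -0.173, 0.1514]
eef_rot: [0.512, 1.545, -0.96]
force: [1.5, -15.5, 6.4]
grip_width: 0.0001
(-165, -140) 76 [-147.7  -31.4  141.7] zmax 145.6
(-120, -90) 307 [-105.5   20.1  124.3] zmax 136.4
(-50, -20) 259 [-35.1  20.3  76.4] zmax 81.9
(-20, 30) 440 [  5.1 -20.4  78.1] zmax 110.5
t 4.85 stove mm [-191.2, -0.9, 152.5] shift [76.7 -1.9  8.1] spin -0.004 F stove [-14.4, 5.0, 6.8] axis [ 0.015 -0.021 -1.   ] q [-0.33  0.51  1.39 -0.02  1.22 -0.43] w 0.0
```

```bash

python3 -m handwheel '[[[-4,0,-8],0,1],[[-14,0,-15],0,1],[[-25,0,-23],0,1],[[-36,0,-33],0,1],[[-46,0,-44],0,1]]'; 
python3 - <<'E'
from h import *
angle();need(-201,0,76)
E
```

```text
time_s: 5.35
ee_pos: [0.5938, -0.1292, 0.1999]
eef_rot: [0.582, 1.541, -0.891]
force: [0.4, -2.1, 0.7]
grip_width: 0.0006
(-120, -90) 75 [-96.4 -31.7 165.4] zmax 179.9
(-50, -20) 263 [-35.2  20.4  75.9] zmax 90.5
(-20, 30) 444 [  5.1 -21.   78.2] zmax 109.7
t 5.4 stove mm [-145.5, -1.2, 200.7] shift [125.9  -3.   52.6] spin -0.004 F stove [1.7, -0.4, 2.8] axis [ 0.019 -0.022 -1.   ] q [-0.26  0.43  1.39 -0.02  1.3  -0.36] w 0.001
```

```bash

python3 -m handwheel '[[[-5,0,-14],0,1],[[-8,0,-28],0,1],[[-8,0,-42],0,1],[[-8,0,-56],0,1],[[-8,0,-68],0,1]]'; 
python3 - <<'E'
from h import *
angle();need(-40,0,205)
E
```

```text
time_s: 5.9
ee_pos: [0.5867, -0.0575, 0.2065]
eef_rot: [0.598, 1.543, -0.873]
force: [0.1, 1.3, 0.3]
grip_width: 0.0001
(-165, -140) 1 [-141.9  -20.4   68.5] zmax 68.5
(-50, -20) 12 [-48.6 -31.4 152.1] zmax 172.8
(-20, 30) 205 [ 18.7 -27.5  77.6] zmax 108.6
t 5.95 stove mm [-74.4, -1.2, 206.6] shift [  0.8  -1.3 -34.4] spin -0.003 F stove [1.8, 0.2, -0.6] axis [ 0.018 -0.021 -1.   ] q [-0.15  0.39  1.44 -0.02  1.3  -0.25] w 0.001
```

```bash

python3 -m handwheel '[[[0,0,-9],0,1],[[0,0,-18],0,1],[[0,0,-27],0,1],[[0,0,-36],0,1],[[0,0,-40],0,1]]'; 
python3 - <<'E'
from h import *
angle();need(-40,0,205)
E
```

```text
time_s: 6.45
ee_pos: [0.5826, -0.0156, 0.2057]
eef_rot: [0.609, 1.543, -0.861]
force: [-0.4, 0.2, 0.2]
grip_width: 0.0005
(-165, -140) 26 [-142.    20.5   66.8] zmax 71.3
(-120, -90) 38 [-96.7 -24.1  78.1] zmax 86.6
(-20, 30) 30 [ 14.6 -37.5  78.3] zmax 108.1
t 6.5 stove mm [-33.4, -1.4, 205.7] shift [ 0.8 -1.4  6.6] spin -0.002 F stove [0.3, 0.7, 0.3] axis [ 0.018 -0.021 -1.   ] q [-0.08  0.37  1.46 -0.02  1.29 -0.18] w 0.0
```

```bash

python3 -m handwheel '[[[0,0,25],0,1],[[-15,20,60],0,1],[[-35,55,82],0,1],[[-50,90,82],0,1],[[-50,122,82],0,1]]'; 
python3 - <<'E'
from h import *
angle();need(-110,-125,205)
p,d=camera("wrist");cv2.imwrite("pics/w2.png",p)
p,d=camera("scene");cv2.imwrite("pics/s2.png",cv2.resize(p[160:310,180:380],(800,600)))
E
```

```text
time_s: 7.0
ee_pos: [0.7129, -0.0846, 0.2622]
eef_rot: [0.692, 1.54, -0.779]
force: [-0.5, 0.4, 1.0]
grip_width: 0.0007
(-20, 30) 105 [ 19.2 -32.6  77.8] zmax 109.5
t 7.05 stove mm [-114.7, -126.5, 258.5] shift [53.3 -2.3 -5.9] spin -0.002 F stove [0.8, -0.1, -0.5] axis [ 0.019 -0.021 -1.   ] q [-0.16  0.68  0.88 -0.02  1.56 -0.26] w 0.0
```

View pics/s2.png

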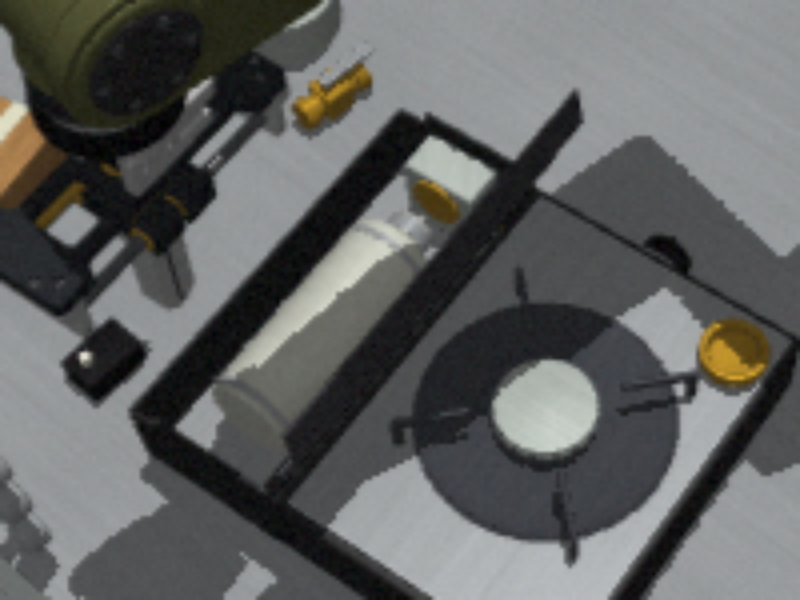

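View pics/w2.png

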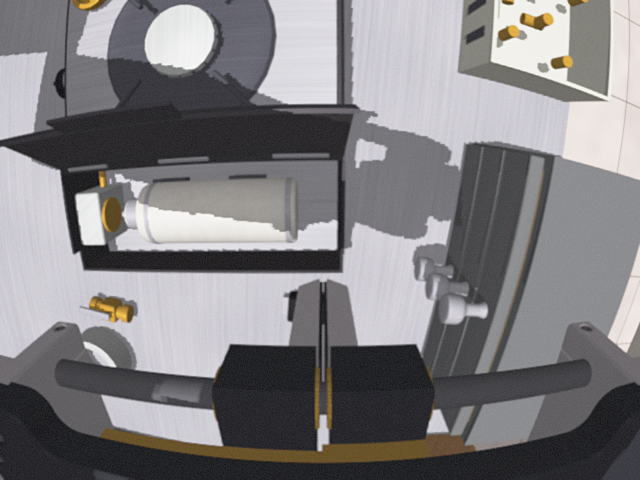

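The scene view shows the cover standing open on its stop, with the canister's base at about (255,415). In the wrist view the base is at column 297, the collar at about 124, the inlet disc at 112 and the back wall at about 340. I'll locate them.

```bash
cat >> h.py <<'E'
def wcloud():
    i=camera_info("wrist");p,d=camera("wrist");v,u=np.mgrid[:480,:640]
    x=(u-i["cx"])/i["fx"];y=(v-i["cy"])/i["fy"];r=np.hypot(x,y)+1e-9;s=np.tan(np.minimum(r,1.5))/r
    P=np.stack([x*s*d,y*s*d,d],-1);E=i["extrinsics"];W=P@E[:3,:3].T+E[:3,3]-C
    return p,d,np.stack([W@X,W@Y,W[...,2]],-1)*1e3
E
python3 - <<'E'
from h import *
p,d,S=wcloud();need(-110,-125,110)
f=S[d>0]
c=f[(abs(f[:,0]+110)<12)&(f[:,2]>74)&(f[:,2]<90)&(abs(f[:,1])<147)];print("can top",len(c),c.min(0).round(1),np.percentile(c[:,1],[1,50,99]).round(1),c[:,2].max())
for v in(205,212,220):print(v,[tuple(S[v,u].round(0).astype(int)) for u in(105,112,118,124,130,136,142,285,292,296,300,310,325,334,338,342,346)])
E
```

```text
t 7.2 stove mm [-114.6, -122.3, 258.2] shift [148.1   0.6  -7.9] spin -0.002 F stove [-0.8, -0.3, -0.5] axis [ 0.016 -0.021 -1.   ] q [-0.16  0.67  0.9  -0.02  1.55 -0.26] w 0.001
can top 4084 [-122. -147.   74.] [-110.7  -27.5  146.4] 87.85742415105024
205 [(np.int64(-99), np.int64(111), np.int64(65)), (np.int64(-101), np.int64(108), np.int64(54)), (np.int64(-105), np.int64(109), np.int64(39)), (np.int64(-109), np.int64(111), np.int64(22)), (np.int64(-101), np.int64(81), np.int64(60)), (np.int64(-101), np.int64(73), np.int64(61)), (np.int64(-98), np.int64(57), np.int64(77)), (np.int64(-101), np.int64(-90), np.int64(80)), (np.int64(-101), np.int64(-97), np.int64(80)), (np.int64(-101), np.int64(-101), np.int64(79)), (np.int64(-106), np.int64(-103), np.int64(57)), (np.int64(-116), np.int64(-112), np.int64(11)), (np.int64(-116), np.int64(-129), np.int64(11)), (np.int64(-116), np.int64(-139), np.int64(11)), (np.int64(-116), np.int64(-144), np.int64(10)), (np.int64(-111), np.int64(-147), np.int64(33)), (np.int64(-100), np.int64(-147), np.int64(86))]
212 [(np.int64(-106), np.int64(110), np
[... 878 characters left out ...]
(-121), np.int64(108), np.int64(45)), (np.int64(-126), np.int64(112), np.int64(25)), (np.int64(-117), np.int64(81), np.int64(65)), (np.int64(-116), np.int64(72), np.int64(66)), (np.int64(-113), np.int64(57), np.int64(81)), (np.int64(-115), np.int64(-90), np.int64(83)), (np.int64(-115), np.int64(-97), np.int64(82)), (np.int64(-116), np.int64(-100), np.int64(80)), (np.int64(-121), np.int64(-103), np.int64(61)), (np.int64(-133), np.int64(-112), np.int64(11)), (np.int64(-134), np.int64(-129), np.int64(11)), (np.int64(-133), np.int64(-139), np.int64(11)), (np.int64(-134), np.int64(-144), np.int64(11)), (np.int64(-127), np.int64(-147), np.int64(35)), (np.int64(-116), np.int64(-147), np.int64(81))]
```

```bash

python3 -m handwheel '[[[35,1,-6],0,1],[[75,1,-7],0,1],[[115,1,-8],0,1],[[130,1,-9],0,1],[[130,1,-9],0,1]]'; 
python3 -c "
from h import *
need(-111,-125.5,48)"
```

```text
time_s: 7.7
ee_pos: [0.7123, -0.0774, 0.1269]
eef_rot: [0.485, 1.546, -0.985]
force: [0.6, 0.3, 0.6]
grip_width: 0.0009
t 7.7 stove mm [-108.4, -124.1, 126.9] shift [78.9  0.5  0.9] spin -0.002 F stove [0.2, -0.7, 0.6] axis [ 0.014 -0.021 -1.   ] q [-0.15  0.75  1.07 -0.02  1.31 -0.25] w 0.001
```

```bash

python3 -m handwheel '[[[20,1,1],0,1],[[40,1,1],0,1],[[60,1,1],0,1],[[79,1,1],0,1],[[79,1,1],0,1]]'; 
python3 -c "
from h import *
need(-111,-120,48)"
```

```text
time_s: 8.2
ee_pos: [0.7142, -0.08, 0.0481]
eef_rot: [0.46, 1.547, -1.01]
force: [-0.2, 0.9, 0.3]
grip_width: 0.0003
t 8.2 stove mm [-111.2, -125.7, 48.1] shift [ 0.  -5.7 -0.2] spin -0.002 F stove [0.9, 0.1, 0.3] axis [ 0.013 -0.02  -1.   ] q [-0.16  0.83  1.12 -0.02  1.18 -0.25] w 0.0
```

```bash

python3 -m handwheel '[[[0,-5,0],0,1],[[0,-10,0],0,1],[[0,-15,0],0,1],[[0,-20,0],0,1],[[0,-25,0],0,1]]'; 
python3 -c "
from h import *
need(-111,-92,48)"
python3 -m handwheel '[[[0,-2,0],0,1],[[0,-4,0],0,1],[[0,-6,0],0,1],[[0,-6,0],0,1],[[0,-6,0],0,1]]'; 
python3 -c "
from h import *
need(-111,-92,48)"
```

```text
time_s: 8.7
ee_pos: [0.6906, -0.0827, 0.0505]
eef_rot: [0.617, 1.543, -0.852]
force: [7.6, 1.7, 4.5]
grip_width: 0.0004
t 8.7 stove mm [-111.4, -101.9, 50.5] shift [ 2.3 -9.9 -0.5] spin -0.002 F stove [0.9, -7.8, 4.5] axis [ 0.018 -0.021 -1.   ] q [-0.17  0.77  1.21 -0.02  1.13 -0.26] w 0.0
time_s: 9.2
ee_pos: [0.6844, -0.0833, 0.0501]
eef_rot: [0.593, 1.543, -0.876]
force: [0.1, 0.2, -0.3]
grip_width: 0.0005
t 9.2 stove mm [-111.4, -95.6, 50.1] shift [ 2.1 -3.7 -0.4] spin -0.002 F stove [0.2, -0.1, -0.3] axis [ 0.017 -0.021 -1.   ] q [-0.17  0.76  1.23 -0.02  1.13 -0.26] w 0.001
```

```bash

python3 -m handwheel '[[[0,-1,0],0,1],[[0,-2,0],0,1],[[0,-3,0],0,1],[[0,-4,0],0,1],[[0,-5,0],0,1]]'; 
python3 -c "
from h import *
need(-111,-92,48)"
```

```text
time_s: 9.7
ee_pos: [0.681, -0.0837, 0.051]
eef_rot: [0.714, 1.54, -0.755]
force: [18.7, 2.4, 1.4]
grip_width: 0.001
t 9.7 stove mm [-111.4, -92.2, 51.0] shift [ 3.  -0.3 -0.5] spin -0.002 F stove [0.5, -18.9, 1.4] axis [ 0.022 -0.021 -1.   ] q [-0.17  0.75  1.25 -0.02  1.11 -0.26] w 0.001
```

```bash

python3 -m handwheel '[[[0,-1,0],0,1],[[0,-2,0],0,1],[[0,-3,0],0,1],[[0,-3,0],0,1],[[0,-3,0],0,1]]'; 
python3 -c "
from h import *
need(-111,-92,48)"
python3 -m handwheel '[[[0,3,0],0,1],[[0,7,0],0,1],[[0,12,0],0,1],[[0,17,0],0,1],[[0,17,0],0,1]]'; 
python3 -c "
from h import *
need(-111,-108,200)"
```

```text
time_s: 10.2
ee_pos: [0.681, -0.0837, 0.0529]
eef_rot: [0.864, 1.533, -0.605]
force: [21.4, 2.7, 1.1]
grip_width: 0.0007
t 10.2 stove mm [-111.4, -92.3, 52.9] shift [ 4.9 -0.4 -0.5] spin -0.002 F stove [0.4, -21.6, 1.1] axis [ 0.031 -0.022 -0.999] q [-0.17  0.74  1.26 -0.02  1.11 -0.26] w 0.001
time_s: 10.7
ee_pos: [0.6982, -0.0819, 0.0531]
eef_rot: [0.859, 1.533, -0.61]
force: [0.8, 0.7, 0.2]
grip_width: 0.0008
t 10.7 stove mm [-111.4, -109.5, 53.1] shift [-146.9    2.6    3.2] spin -0.002 F stove [0.7, -0.9, 0.2] axis [ 0.031 -0.022 -0.999] q [-0.16  0.78  1.2  -0.02  1.13 -0.26] w 0.001
```

```bash

python3 -m handwheel '[[[-35,1,1],0,1],[[-75,2,2],0,1],[[-115,2,3],0,1],[[-155,2,3],0,1],[[-200,2,3],0,1]]'; 
python3 -m handwheel '[[[0,0,15],0,1],[[0,0,15],0,1],[[0,0,15],0,1],[[0,0,15],0,1],[[0,0,15],0,1]]'; 
python3 - <<'E'
from h import *
p,d,S=wcloud();need(-111,-108,200);cv2.imwrite("pics/w3.png",p)
f=S[d>0];c=f[(abs(f[:,0]+110)<10)&(abs(f[:,1])<145)]
q=c[(c[:,2]>76)&(c[:,2]<88)];print("body top y",np.percentile(q[q[:,1]<95][:,1],[0.5,99]).round(1))
q=c[(c[:,2]>50)&(c[:,2]<68)];print("mid z y hist",np.histogram(q[:,1],np.arange(70,124,4)))
p,d=camera("scene");cv2.imwrite("pics/s3.png",p)
E
```

```text
time_s: 11.2
ee_pos: [0.6937, -0.0804, 0.254]
eef_rot: [0.84, 1.535, -0.63]
force: [0.5, 0.2, -0.3]
grip_width: 0.0005
time_s: 11.7
ee_pos: [0.6951, -0.0948, 0.2531]
eef_rot: [0.817, 1.536, -0.652]
force: [0.0, -0.1, -0.9]
grip_width: 0.0006
t 11.75 stove mm [-124.0, -105.1, 253.5] shift [ 53.2   1.5 -14.3] spin -0.002 F stove [0.4, 0.7, 0.0] axis [ 0.028 -0.021 -0.999] q [-0.18  0.62  0.98 -0.02  1.51 -0.28] w 0.0
body top y [-79.2  82.7]
mid z y hist (array([ 0,  0,  0,  0,  0, 19, 62, 60, 53, 84, 43,  0,  0]), array([ 70,  74,  78,  82,  86,  90,  94,  98, 102, 106, 110, 114, 118,
       122]))
```

View pics/w3.png

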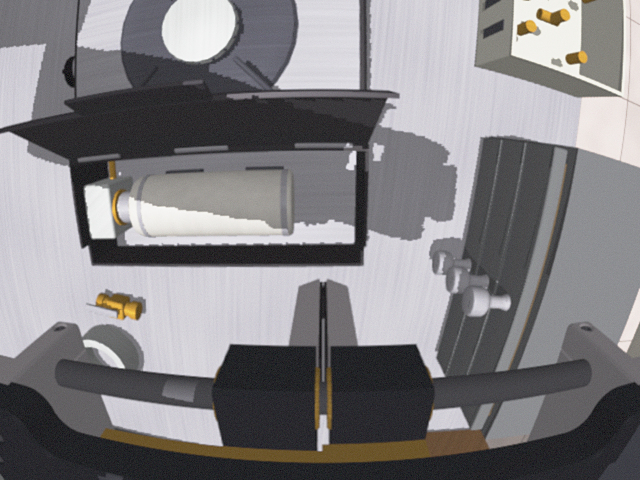

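View pics/s3.png

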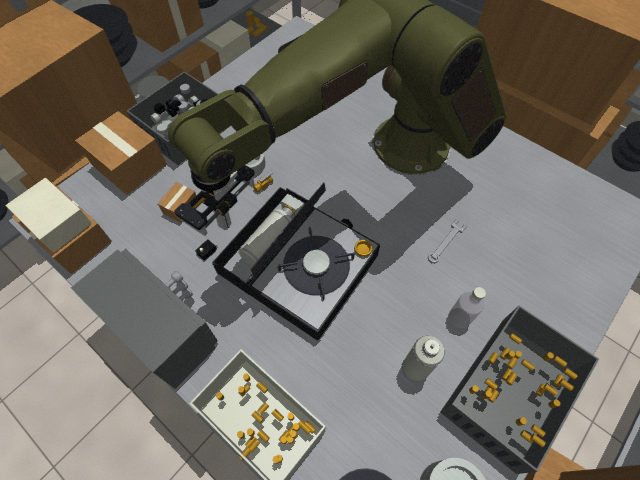

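The collar (column 118) now meets the brass inlet disc with no gap. The base is at y ≈ -79, and 188 mm further gives 109, which matches the inlet at about 108.5. The cover stands open and the other things are where they were.

```bash
python3 -c "
from station import *
print(hand_in())"
```

```text
the job is handed in; nothing more can be done
None
```

The cover is open on its stop, the canister is fully home against the inlet, and the job is handed in at about 12 s of the 51 s allowed.

- **Cover:** the moves cannot tilt the tool, so I could not get a slanted fingertip under the tab. Instead I pressed the closed fingertips against the tab's outer edge at about 23 N and raised them, so friction lifted it. I then pushed it from below past its balance point. The last views show it still standing open after I moved away.
- **Canister:** I pushed the base about 24 mm along the cradle until it stopped hard, with about 19–21 N and no further movement. After I moved away, the base measured y ≈ -79 mm in the stove frame. That puts the collar face at about 109 mm, against an inlet I measured at about 108.5 mm. The wrist picture shows no gap.
- **Other things:** the ones I could see are where they were, judged by eye from the pictures. The arm partly hid the coil in the last scene view.

No check failed or disagreed. The wrist force readings stayed under 25 N. The tool ended tilted by about 0.03 rad from the pushing, which had no effect.

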